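# Refit a trolley wheel and lock it with its axle clip

## Robot

A 6-joint arm with a two-finger parallel gripper is mounted at the origin on the work surface. World frame = base frame: x ahead of the robot, y to its left, z up, the work surface at z = 0. Lengths are in m, angles in degrees, forces in N, time in s.
With the tool pointing down it reaches from about 0.375 to 0.9 m from the base axis. Payload 3.1 kg.
Tool frame: the origin (TCP) lies at the very end of the fingers, on their centre line; the grasp point (between the pads) lies 19 mm behind it (grip_point_offset is the distance from the TCP to the grasp point, in m); y points along the fingers, x is the direction in which the jaws open and shut, and the axes are right-handed (so a half turn about y gives the same grasp; the last joint's range is limited). The gripper opens to 87 mm and grips with 3 to 60 N. Pads are 19 mm wide; open, the fingers measure 117 mm over their backs; the gripper's body (75 mm by 190 mm) begins 51 mm behind the grasp point.
Start: joints at [-85.17, 30.224, 82.088, -0, 67.689, -10.227], TCP at [0.162, -0.604, 0.223] pointing down, gripper open.
Joint ranges: [-176.69, 176.69], [-43.24, 126.21], [12.49, 139.97], [-82, 262], [0, 151.66], [-163.58, 163.58]. Speed limits (degrees/s): [159.86, 159.86, 180, 180, 180, 180].

## Interface

Orientations are given as a 3x3 rotation matrix whose columns are the frame's x, y, z axes.
In Python, from rig import * gives the robot as it stands.
- The arm moves only by the tool send_rows, never from a script. Its argument "moves" is text: rows parted by semicolons, each of 5 numbers parted by spaces: the finger opening in mm, from 0 to 87, then the shift along the tool's x, y, z in mm, then the turn about the tool's y in degrees. In form: fingers dx dy dz yaw; .... A call has 1 to 20 rows; each row shifts and turns the commanded pose from where the row before left it, along the tool's axes as they then stand; what a row does not reach is not made up. A row lasts 1/12 s, in which the tool goes at most 41.7 mm and 7.16 degrees, less where a joint would pass 70% of its speed; a pose out of reach is approached as far as the arm can. A call is refused whole if a number of a shift passes 41.7 or a number of a turn 7.16, either way. A call with a gripper value outside its range is refused whole. The fingers move at their own pace and stop on an object; the grip force is fixed at half the most. Time passes only in rows, so rows that do not move let the fingers close. It gives the time, the measured TCP pose, the force and the opening at its end, in the units of the state.
- read_state(): the state, without advancing time (a new reading comes with each control period).
- capture(name): name is "scene" or "top"; returns a dict with "image" (480x640x3 uint8, blue, green, red), "z_map" (480x640 float32, m along the optical axis (not along the pixel's ray), 0 where there is no reading), "mtx" (3x3 intrinsics, pixels), "distortion" ([k1, k2, p1, p2, k3] as OpenCV has them; the pictures are not rectified), "origin" and "rotation" of the camera in the world. Camera axes: x right, y up, looking along -z (the intrinsics and any distortion apply to the point x, -y, -z); pixel columns grow to the right and rows downward; lengths in m; the calibration is good to about 2 mm. A picture is of the moment at which its call begins.
- hand_in(): hands the job in, once; it reports no verdict.
Trained networks look in a picture, given as the dict that the camera call returned (one of the last four; its "shot" number tells which), for a name from the list of things; names that differ only in an ending like _2 or _b are one class to them, and where a whole thing is asked for, a point or a joint stands for the part that bears it (a point fixed in the world has none). Each returns a list of dicts, best first, with "p" (0 to 1); they miss things now and then, are a little off and sometimes report something else, mostly with a low value. They report only what shows in the picture. A call takes as long as a camera call.
- search_frame(picture, name): "bbox" ([left, top, right, bottom] in pixels, round what is visible of it).
- masks_of(picture, name): "region" (480x640 bool, what is visible of it) and "bbox" ([left, top, right, bottom] in pixels, round what is visible of it).
- mark_of(picture, name): "pixel" ([row, column] in pixels: a listed point, or the origin of a listed thing).
The state is a dict: "time_s": time; "joint_positions": joint angles; "qvel": joint speeds; "tau": joint torques, N m; "position": TCP position; "tcp_rot": TCP orientation; "force": force on the tool from outside, world axes, zero at the start; "moment": the same for the moment, N m; "opening": opening from 0.0 (shut) to 1.0 (fully open).
Only numpy, scipy, OpenCV 4.12 (cv2) and the standard library are available. Lean on these libraries where they do the work, as an engineer would, in place of code of your own. Each camera call takes 0.05 s, during which the arm holds its last target. There are 200 camera calls.

## Task

Refit the loose trolley wheel: lower it gently, with its steel sleeve up, over the axle that stands up from the trolley leg until it sits home on the shoulder, and let go. Then take the orange clip by its upright tab, lean its mouth lightly on the axle's head, work it down against the hub's sprung sleeve until you feel it find the groove, and push it in sideways until it snaps fully home and stays there when let go, never forcing it. Leave the other things on the bench where they are.

Things in the scene. Friction and masses are not known exactly. Their poses are not given: they have to be found in the camera images.
- axle: dark wooden trolley leg, 45 mm wide, 455 mm long, fixed on the bench, its length pointing away from the robot, with a steel stub axle standing up near its front end. Origin on the axle's axis at bench level; z up along the axle, x along the leg. Leg and steel plate reach 55 mm above the bench
- axle_seat (a point): point on the axle's axis on the top face of its 32 mm wide shoulder, where the wheel's underside comes to rest, 60 mm above the bench. The stub axle is 20 mm across; its groove is 14 mm across and 6.25 mm high; the 17 mm high head above the groove is 20 mm across, its last 5 mm tapering to 12 mm. The stub is screwed in more or less far, so the groove's height differs (see hub_face)
- wheel: loose wheel lying sleeve up on the bench: grey tyre 100 mm across and 30 mm thick, white hub 44 mm across and 46 mm high, so that the hub stands 16 mm above the tyre; bore 23 mm, right through; about 0.3 kg. Origin at the centre of its underside, z up along the bore
- hub_face (a point): centre of the hub's solid top face. A lightly sprung steel sleeve, 35 mm across, stands 13 mm above it to take up end play: 0.6 N starts to press it down, 2 N presses it flush. With the wheel home it hides the groove, whose lower wall lies from 0.5 mm below to 10.5 mm above the face (not measured: feel for it); the head's top is 22.7 to 33.7 mm above the face
- clip: orange horseshoe clip lying flat in the tray: plate 4.5 mm thick, 26 mm wide, open end at x = +8 mm, with an upright tab at its closed end. Origin on the underside at the centre of the bore; x points out through the open mouth, the way it is pushed; y across; z up
- clip_tab (a point): centre of the top of the clip's tab, 24 mm above the clip's underside and 25 mm behind the bore's centre. The tab is 10 mm wide along y and 14 mm long along x
- clip_bore (a point): centre of the clip's bore, 2.25 mm above its underside; on the axle's axis when home. Lobes 10.5 mm apart at x = +5 mm on springy arms meet the 20 mm axle or head with the bore still 15 mm short of home; level with the groove they pass on, meet its 14 mm bottom 10 mm short, snap over it (about 2 to 6 N) by 3 mm short, and the clip then stops solid at home
- tray: fixed blue tray, 200 by 180 mm, floor 3 mm thick, rim 10 mm high; origin under its centre, z up
- worn_wheel: bystander: worn black wheel, 80 mm across, 28 mm high; origin at the centre of its underside
- grease_tin: bystander: green tin, 72 mm across, 55 mm high; origin at the centre of its underside
- spanner: bystander: steel spanner lying flat
- screwdriver: bystander: screwdriver with a red handle, lying flat
- hub_cap: bystander: blue hub cap, 48 mm across, 16 mm high; origin at the centre of its underside
- castor_cup: bystander: brass castor cup, 52 mm across, 30 mm high; origin at the centre of its underside

How it is judged (in metres and radians):
On the way, in this order (a step that is already met when the one before it is completed fails the run):
1. the wheel is home on the axle and let go (horizontal distance between wheel and axle_seat below 0.003 m and z of wheel in the frame of axle_seat below 0.0025 m and angle between wheel's own z axis and vertical below 0.06 rad and contact force between the fingers and wheel below 0.1 N), for 0.2 s.
2. the clip is fully seated in the axle's groove (horizontal distance between clip_bore and axle_seat below 0.002 m and z of clip_bore in the frame of hub_face between 0.001 and 0.016 m and angle between clip's own z axis and vertical below 0.15 rad), for 0.2 s.
At the end, for the whole second after the job is handed in: the wheel sits on the axle's shoulder (within 2.5 mm) and is upright, and the clip is snapped fully home in the groove (its bore within 2 mm of the axle's axis, lying flat above the hub), both released and at rest (all of step 2 and horizontal distance between wheel and axle_seat below 0.003 m and z of wheel in the frame of axle_seat below 0.0025 m and angle between wheel's own z axis and vertical below 0.06 rad and linear speed of each of clip, wheel below 0.02 m/s); the robot touches nothing.
It fails at once if the clip is forced against the axle (over 28 N in all, its own spring grip of up to 19 N included) (contact force between clip and axle above 28 N).
It fails at once if the clip is pressed on the wheel's hub with over 30 N (contact force between clip and wheel above 30 N).
It fails at once if the wheel is dropped or rammed on the axle (over 60 N) (contact force between wheel and axle above 60 N).
It fails at once if another thing on the bench is moved by more than 20 mm (distance of any of worn_wheel, grease_tin, spanner, screwdriver, hub_cap, castor_cup from where it was at the start of the episode above 0.02 m).
It also fails if it takes over 72 s, if anything falls off the work surface, if the arm or the gripper's body presses on something with over 40 N, if the wrist force passes 120 N, or if a joint passes its speed limit or range.

## Working session

There is one attempt and no reset: what is moved stays moved. The work goes in short steps, Python scripts to look and compute and a tool call to move; the robot and the scene stay as the last step left them, time stands still between calls to the robot, and variables do not carry over. Pictures are saved under pics/ and viewed, about 8 in all and at most 12, crops included, and the job is handed in when it is done.

Besides the shell and the picture viewer there is one more tool, called after "Emit:" as name(argument=value, ...) on one line, values as JSON. send_rows: Moves the arm, as the interface text tells. Its arguments: {"type":"object","properties":{"moves":{"type":"string"}},"required":["moves"]}

```bash
mkdir -p pics; ls; cat > h.py <<'E'
from rig import *
import numpy as np, cv2
def ray(c,px):  # px=[row,col] -> origin, dir (world), with unit optical depth
    u=cv2.undistortPoints(np.array([[[px[1],px[0]]]],float),np.array(c["mtx"],float),np.array(c["distortion"],float))[0,0]
    return np.array(c["origin"]),np.array(c["rotation"])@np.array([u[0],-u[1],-1.])
def at_z(c,px,z):
    o,d=ray(c,px); return o+d*(z-o[2])/d[2]
def cloud(c,mask):
    r,k=np.nonzero(mask&(c["z_map"]>0))
    u=cv2.undistortPoints(np.stack([k,r],1).astype(float)[:,None],np.array(c["mtx"],float),np.array(c["distortion"],float))[:,0]
    d=np.stack([u[:,0],-u[:,1],-np.ones(len(u))],1)*c["z_map"][r,k][:,None]
    return d@np.array(c["rotation"]).T+np.array(c["origin"])
E
python3 - <<'E'
from h import *
s=read_state();print(s)
np.set_printoptions(precision=4,suppress=True)
for n in ["scene","top"]:
    c=capture(n);cv2.imwrite(f"pics/{n}0.png",c["image"]);print(n,c["origin"],c["rotation"],c["mtx"])
    for t in ["axle","axle_seat","wheel","hub_face","clip","clip_tab","clip_bore","tray"]:
        m=mark_of(c,t)[:2]; print(t,[(np.round(x["pixel"],1),round(x["p"],2)) for x in m])
E
```

```text
pics
{'time_s': 0.0, 'joint_positions': array([-8.51706143e+01,  3.02799226e+01,  8.21557940e+01,  5.04545963e-04,
        6.76871704e+01, -1.02247109e+01]), 'qvel': array([0.0181345 , 0.10046976, 0.00149949, 0.10409103, 0.0497052 ,
       0.04547421]), 'tau': array([-5.16972541e-04, -4.40046859e+01, -1.76590347e+01,  6.30801916e-02,
        5.80654631e-02, -1.78460418e-04]), 'position': array([ 0.16232859, -0.60280868,  0.22156464]), 'tcp_rot': array([[ 2.59727503e-01, -1.72449108e-04,  9.65681932e-01],
       [-9.65679644e-01,  2.13785304e-03,  2.59727269e-01],
       [-2.10927579e-03, -9.99997700e-01,  3.88728638e-04]]), 'force': array([-0.3547437 ,  0.12322357, -0.169366  ]), 'moment': array([-0.00797465,  0.03749327,  0.03604565]), 'opening': 0.9956915539834993}
scene [1.2386 0.4465 1.0002] [[-0.5373 -0.6286  0.5623]
 [ 0.8434 -0.3946  0.3647]
 [-0.0074  0.6702  0.7422]] [[585.513    0.     321.7557]
 [  0.     585.513  239.9512]
 [  0.       0.       1.    ]]
axle [(array([270.5, 340.2]), 0.81)]
axle_seat [(array([254.5, 341.4]), 0.94)]
wheel [(array([299.3, 474. ]), 0.73)]
hub_face [(array([282.3, 479.7]), 0.9), (array([262.8, 226.3]), 0.52)]
clip [(array([196.1, 255.3]), 0.59)]
clip_tab [(array([185.1, 260.7]), 0.42), (array([261.5, 224.2]), 0.34)]
clip_bore [(array([191.4, 251.8]), 0.61)]
tray [(array([191.1, 248.8]), 0.85)]
top [0.4207 0.0025 1.6797] [[ 0.0168  0.9971 -0.0746]
 [-0.9998  0.0163 -0.007 ]
 [-0.0058  0.0747  0.9972]] [[616.4905   0.     311.5876]
 [  0.     616.4905 246.9424]
 [  0.       0.       1.    ]]
axle [(array([251.3, 300.3]), 0.89), (array([289.2, 415. ]), 0.74)]
axle_seat [(array([248.2, 298.8]), 0.62)]
wheel [(array([282.9, 203.6]), 0.84)]
hub_face [(array([275.1, 194.9]), 0.77)]
clip [(array([285.6, 410.5]), 0.58)]
clip_tab [(array([294.1, 409.8]), 0.66)]
clip_bore [(array([278.2, 195.1]), 0.62), (array([286.8, 412.7]), 0.61)]
tray [(array([287.4, 418.4]), 0.6)]
```

View pics/scene0.png

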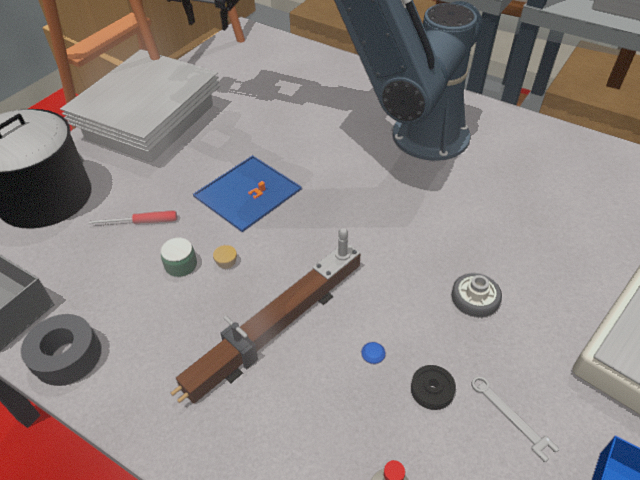

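View pics/top0.png

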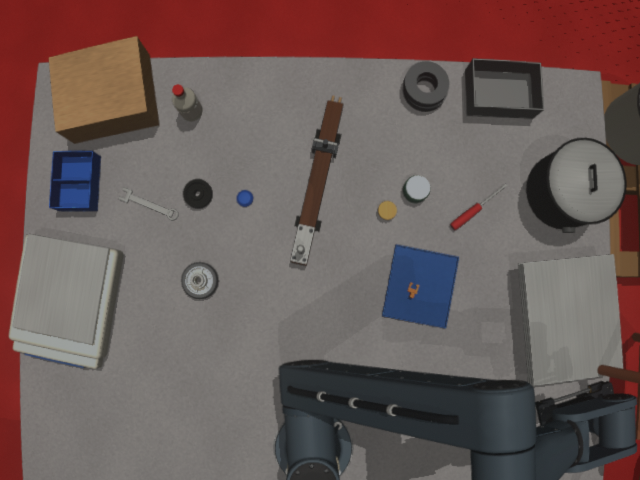

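Both views agree: the wheel is at scene (478,293) and top (199,280). The axle stub is at scene (343,240) and top (300,248), and the clip in the tray is at scene (258,188) and top (413,290). Next I'll measure these.

```bash
python3 - <<'E'
from h import *
np.set_printoptions(precision=4,suppress=True)
Z={"axle_seat":.06,"wheel":0,"hub_face":.046,"clip":.003,"clip_tab":.027,"clip_bore":.00525,"tray":0,"axle":0}
for n in ["top","scene"]:
    c=capture(n);np.save(f"c_{n}.npy",c,allow_pickle=True)
    for t,z in Z.items():
        print(n,t,[at_z(c,x["pixel"],z)[:2].round(4).tolist() for x in mark_of(c,t)[:2]])
    for t in ["wheel","clip","axle"]:
        ms=masks_of(c,t)
        for m in ms[:2]:
            P=cloud(c,m["region"])
            print(n,t,round(m["p"],2),m["region"].sum(),m["bbox"],"z pct",np.percentile(P[:,2],[2,50,98]) if len(P) else None)
            if t=="wheel":
                for lo,hi in[(.025,.036),(.04,.065)]:
                    q=P[(P[:,2]>lo)&(P[:,2]<hi)]
                    print("  layer",lo,len(q),(q[:,:2].min(0)+q[:,:2].max(0))/2,np.ptp(q[:,:2],axis=0),q[:,2].mean())
                cn=max(cv2.findContours(m["region"].astype(np.uint8),0,1)[0],key=len)
            if t=="clip":
                q=P; print("  all",q[:,:2].mean(0)); q=P[P[:,2]>.018]; print("  tab",len(q),q.mean(0) if len(q) else 0)
            if t=="axle":
                q=P[P[:,2]>.08]; print("  stub",len(q),q.mean(0) if len(q) else 0,q[:,2].max() if len(q) else 0)
                q=P[(P[:,2]>.045)&(P[:,2]<.06)][:,:2]; 
                v=np.linalg.svd(q-q.mean(0),full_matrices=False)[2][0];print("  leg",len(q),q.mean(0),v)
    a=[ (c["image"][y-40:y+40,x-40:x+40]) for y,x in ([(248,300),(280,199),(290,413)] if n=="top" else [(250,343),(293,478),(190,258)])]
    cv2.imwrite(f"pics/z_{n}.png",cv2.resize(np.hstack(a),(780,260),interpolation=cv2.INTER_CUBIC))
a=np.vstack([cv2.imread(f"pics/z_{n}.png") for n in("top","scene")]);cv2.imwrite("pics/zz.png",a)
E
```

```text
top axle_seat [[0.535, 0.0441]]
top wheel [[0.4505, 0.315]]
top hub_face [[0.4572, 0.3205], [0.662, 0.205]]
top clip [[0.4449, -0.2659]]
top clip_tab [[0.42, -0.2515], [0.7104, -0.2734]]
top clip_bore [[0.4408, -0.264]]
top tray [[0.4377, -0.2756]]
top axle [[0.5366, 0.0396], [0.6882, 0.334]]
top wheel 0.87 1123 [179.1, 264.4, 218.2, 298.8] z pct [0.0044 0.0282 0.0621]
  layer 0.025 557 [0.45   0.3165] [0.0977 0.0998] 0.029736014891211943
  layer 0.04 155 [0.4414 0.3159] [0.059  0.0433] 0.05327905365035289
top wheel 0.67 80 [407.1, 286.4, 415.7, 297.0] z pct [0.0008 0.0095 0.0306]
  layer 0.025 11 [ 0.4206 -0.2576] [0.0135 0.0113] 0.02836909892975692
  layer 0.04 1 [ 0.4246 -0.2532] [0. 0.] 0.04016902512110532
top clip 0.6 57 [407.7, 285.1, 415.3, 297.3] z pct [0.001  0.011  0.0312]
  all [ 0.4283 -0.2579]
  tab 19 [ 0.4221 -0.2565  0.027 ]
top axle 0.64 3338 [288.7, 94.2, 343.8, 264.1] z pct [-0.0016  0.0506  0.1028]
  stub 149 [0.7059 0.0059 0.1077] 0.13555981321178656
  leg 2378 [0.7257 0.0021] [-0.9784  0.2067]
scene axle_seat [[0.5363, 0.0386]]
scene wheel [[0.4523, 0.3085], [0.6811, 0.3277]]
scene hub_face [[0.4472, 0.3101]]
scene clip [[0.4605, 0.3156], [0.4431, -0.2581]]
scene clip_tab [[0.4695, -0.2685], [0.4267, -0.2551]]
scene clip_bore [[0.4523, -0.2616], [0.6834, 0.2014]]
scene tray [[0.4517, -0.2806]]
scene axle [[0.5352, 0.0394], [0.4156, 0.3107]]
scene wheel 0.86 1808 [449.6, 271.9, 503.7, 318.8] z pct [-0.0008  0.0283  0.0593]
  layer 0.025 867 [0.4531 0.3165] [0.0987 0.0966] 0.029155274426008602
  layer 0.04 323 [0.4533 0.3167] [0.0434 0.0426] 0.0510688331178971
scene clip 0.64 152 [250.0, 181.8, 267.5, 194.5] z pct [-0.0005  0.0083  0.029 ]
  all [ 0.4251 -0.2651]
  tab 33 [ 0.4229 -0.259   0.0248]
scene axle 0.86 7534 [168.9, 226.6, 364.4, 405.7] z pct [0.0025 0.0491 0.1015]
  stub 377 [0.6676 0.0161 0.1046] 0.13514206157846465
  leg 4454 [ 0.7518 -0.0017] [ 0.9784 -0.2069]
```

View pics/zz.png

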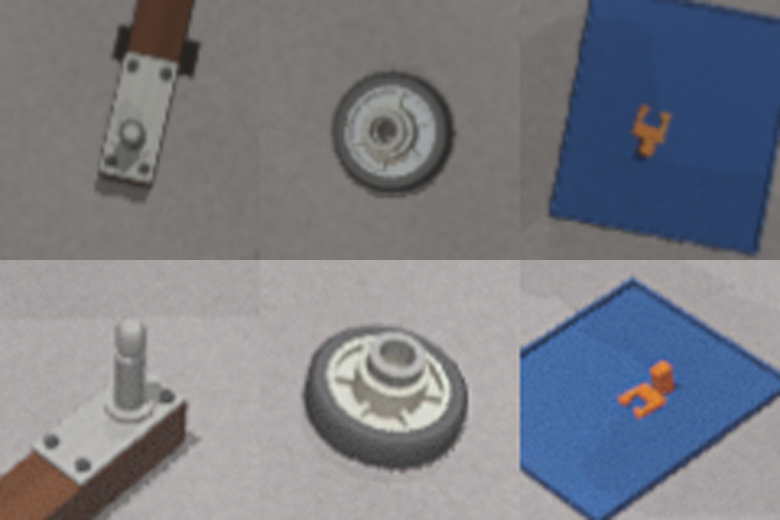

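Crops: axle stub with its tapered head, wheel lying sleeve up, and clip with its mouth pointing to +x/−y. Now I'll refine the axle axis, head height and clip pose by fitting.

```bash
cat > fit.py <<'E'
from h import *
from scipy.optimize import least_squares
np.set_printoptions(precision=4,suppress=True)
C={n:np.load(f"c_{n}.npy",allow_pickle=True).item() for n in("top","scene")}
one=np.ones((480,640),bool)
for n,c in C.items():
    P=cloud(c,one); d=np.hypot(P[:,0]-.5365,P[:,1]-.040)
    for lo,hi in[(.068,.088),(.088,.107),(.113,.13),(.126,.15)]:
        q=P[(d<.02)&(P[:,2]>lo)&(P[:,2]<hi)]
        if len(q)<6: print(n,lo,len(q));continue
        R=.010 
        f=least_squares(lambda p:np.hypot(q[:,0]-p[0],q[:,1]-p[1])-R,[.5365,.040],loss="soft_l1",f_scale=.002)
        print(n,lo,len(q),"fit",f.x,"mean",q.mean(0),"zmax",np.sort(q[:,2])[-8:])
    # clip: orange pixels
    h=cv2.cvtColor(c["image"],cv2.COLOR_BGR2HSV)
    m=(h[...,0]>4)&(h[...,0]<18)&(h[...,1]>150)&(h[...,2]>120)
    r,k=np.nonzero(m); ok=np.zeros_like(m)
    y,x=(290,413) if n=="top" else (188,258); ok[y-16:y+16,x-16:x+16]=1; m&=ok
    Q=cloud(c,m); lo=Q[Q[:,2]<.014]; hi=Q[Q[:,2]>.02]
    print(n,"clip px",m.sum(),"tab",len(hi),hi.mean(0),"plate",len(lo),lo.mean(0))
E
python3 fit.py
```

```text
top 0.068 5
top 0.088 7 fit [0.5346 0.043 ] mean [0.5284 0.0392 0.1008] zmax [0.0896 0.0949 0.1012 0.1028 0.1049 0.1056 0.1065]
top 0.113 29 fit [0.5332 0.0469] mean [0.535  0.0417 0.1263] zmax [0.1287 0.1289 0.1291 0.1292 0.1293 0.1293 0.1294 0.1297]
top 0.126 34 fit [0.536  0.0386] mean [0.5335 0.0434 0.1303] zmax [0.1322 0.1324 0.1325 0.1325 0.1326 0.1327 0.1335 0.1356]
top clip px 34 tab 13 [ 0.4219 -0.2575  0.0275] plate 21 [ 0.4318 -0.2614  0.0079]
scene 0.068 57 fit [0.5342 0.0401] mean [0.5412 0.0438 0.0781] zmax [0.0851 0.0855 0.0856 0.0859 0.0865 0.0869 0.0877 0.0878]
scene 0.088 64 fit [0.5338 0.0405] mean [0.5405 0.0445 0.0984] zmax [0.1062 0.1063 0.1064 0.1064 0.1068 0.1068 0.1069 0.1069]
scene 0.113 68 fit [0.5334 0.0399] mean [0.5394 0.0429 0.1237] zmax [0.1286 0.129  0.1293 0.1294 0.1295 0.1296 0.1297 0.1299]
scene 0.126 60 fit [0.5312 0.0381] mean [0.5369 0.0418 0.1299] zmax [0.1326 0.1327 0.1332 0.1337 0.1338 0.1341 0.1341 0.1351]
scene clip px 86 tab 19 [ 0.424  -0.2584  0.0253] plate 57 [ 0.4366 -0.2621  0.0082]
```

Emit:
send_rows(moves="87 0 0 35 0; 87 0 0 40 0; 87 0 0 40 0; 87 0 0 40 0; 87 -10 0 40 0; 87 -30 0 30 0; 87 -40 0 10 0; 87 -40 0 0 0; 87 -40 0 0 0; 87 -40 0 0 0; 87 -40 0 0 0; 87 -40 0 0 0; 87 -40 0 0 0; 87 -40 0 0 0; 87 -40 0 0 0; 87 -40 0 0 0; 87 -40 0 0 0; 87 -40 0 0 0; 87 -40 0 0 0; 87 -40 0 0 0")

```text
time_s: 3.77
position: [0.2324, 0.0375, 0.2229]
tcp_rot: [[0.257, 0.002, 0.966], [-0.966, -0.0, 0.257], [0.001, -1.0, 0.002]]
force: [2.0, 0.5, 0.1]
opening: 1.002
```

Emit:
send_rows(moves="70 -21.3 0 28.4 0; 70 -21.3 0 28.4 0; 70 -21.3 0 28.4 0; 70 -21.3 0 28.4 0; 70 -21.3 0 28.4 0; 70 -21.3 0 28.4 0; 70 -21.3 0 28.4 0; 70 -21.3 0 28.4 0; 70 -21.3 0 28.4 0; 70 -21.3 0 28.4 0; 65 0 35 0 0; 65 0 35 0 0; 65 0 35 0 0; 65 0 15 0 0; 65 0 0 0 0; 65 0 0 0 0")

```text
time_s: 5.1
position: [0.4518, 0.3157, 0.102]
tcp_rot: [[0.26, -0.002, 0.966], [-0.966, -0.001, 0.26], [0.0, -1.0, -0.002]]
force: [-0.3, -0.7, 1.2]
opening: 0.747
```

```bash
python3 - <<'E'
from h import *
s=read_state();print(s["position"],s["tcp_rot"].round(4),s["force"])
a=[]
for n,(y,x) in {"top":(270,200),"scene":(270,470)}.items():
    c=capture(n); a.append(cv2.resize(c["image"][y-60:y+60,x-60:x+60],(390,390),interpolation=cv2.INTER_CUBIC))
    W=cloud(c,masks_of(c,"wheel")[0]["region"]);q=W[(W[:,2]>.025)&(W[:,2]<.035)];print((q[:,:2].min(0)+q[:,:2].max(0))/2,np.ptp(q,axis=0))
cv2.imwrite("pics/g1.png",np.hstack(a))
E
```

```text
[0.45178558 0.3156675  0.10199089] [[ 2.598e-01 -1.500e-03  9.657e-01]
 [-9.657e-01 -6.000e-04  2.598e-01]
 [ 2.000e-04 -1.000e+00 -1.600e-03]] [-0.31974461 -0.65710196  1.19975873]
[0.44054263 0.29928161] [0.07794768 0.05368212 0.00925017]
[0.45280728 0.31669873] [0.10088687 0.09693943 0.00994459]
```

View pics/g1.png

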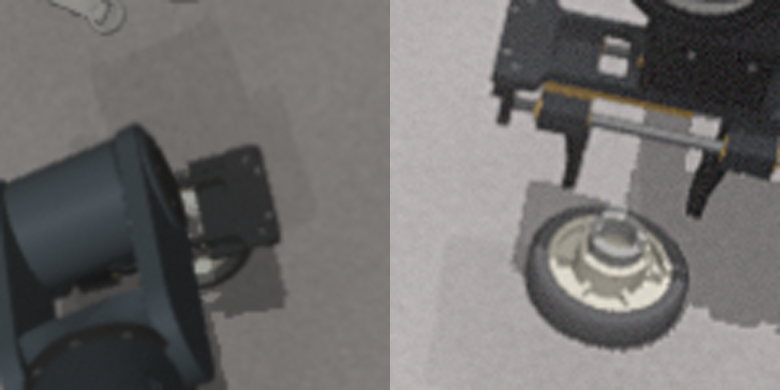

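The gripper straddles the hub well, with the fingers on either side of the sleeve in the scene crop. Descending and gripping.

Emit:
send_rows(moves="65 -0.7 20 1.1 0; 65 0 20 0 0; 65 0 18 0 0; 65 0 10 0 0; 65 0 0 0 0; 40 0 0 0 0; 40 0 0 0 0; 40 0 0 0 0; 40 0 0 0 0; 40 0 0 0 0; 40 0 0 0 0; 40 0 0 0 0")

```text
time_s: 6.3
position: [0.4536, 0.3168, 0.0355]
tcp_rot: [[0.26, 0.002, 0.966], [-0.966, 0.0, 0.26], [0.0, -1.0, 0.002]]
force: [0.2, -1.8, 6.1]
opening: 0.498
```

Emit:
send_rows(moves="40 0 -20 0 0; 40 0 -40 0 0; 40 0 -40 0 0; 40 0 -40 0 0; 40 0 -25 0 0; 40 36 0 0.7 0; 40 36 0 0.7 0; 40 36 0 0.7 0; 40 36 0 0.7 0; 40 36 0 0.7 0; 40 36 0 0.7 0; 40 36 0 0.7 0; 40 36 0 0.7 0; 40 0 0 0 0; 40 0 0 0 0; 40 0 0 0 0")

```text
time_s: 7.63
position: [0.5319, 0.0403, 0.1987]
tcp_rot: [[0.259, -0.003, 0.966], [-0.966, 0.001, 0.259], [-0.002, -1.0, -0.002]]
force: [-0.1, 0.3, -3.6]
opening: 0.498
```

```bash
python3 - <<'E'
from h import *
np.set_printoptions(precision=4,suppress=True)
s=read_state();print(s["position"],s["tcp_rot"].round(4),s["force"],s["opening"])
a=[]
for n,(y,x) in {"top":(248,300),"scene":(220,350)}.items():
    c=capture(n); a.append(cv2.resize(c["image"][y-60:y+60,x-60:x+60],(390,390),interpolation=cv2.INTER_CUBIC))
    ms=masks_of(c,"wheel")
    for m in ms[:2]:
        W=cloud(c,m["region"]);print(n,m["p"],m["bbox"],m["region"].sum());zb=s["position"][2]-.0355
        for lo,hi in[(.025,.035),(.003,.035)]:
            q=W[(W[:,2]>zb+lo)&(W[:,2]<zb+hi)]; print(len(q),(q[:,:2].min(0)+q[:,:2].max(0))/2,np.ptp(q,axis=0))
cv2.imwrite("pics/g2.png",np.hstack(a))
E
```

```text
[0.5319 0.0403 0.1987] [[ 0.2586 -0.0028  0.966 ]
 [-0.966   0.0011  0.2586]
 [-0.0018 -1.     -0.0024]] [-0.0952  0.2599 -3.5647] 0.49755660224530385
top 0.79 [292.8, 258.0, 313.9, 269.5] 200
131 [0.4942 0.0355] [0.0273 0.0529 0.0099]
184 [0.4942 0.0355] [0.0273 0.0529 0.0246]
scene 0.74 [320.1, 190.5, 368.6, 233.6] 1513
693 [0.5323 0.0436] [0.0948 0.094  0.0099]
1106 [0.5327 0.0436] [0.0955 0.094  0.031 ]
```

View pics/g2.png

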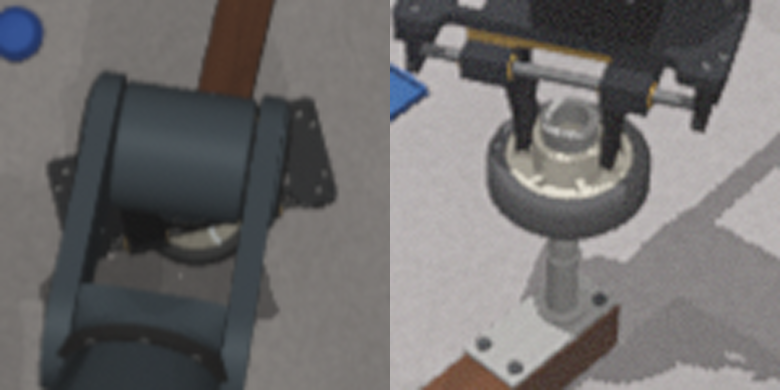

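```bash
python3 - <<'E'
from h import *
from scipy.optimize import least_squares
np.set_printoptions(precision=4,suppress=True)
s=read_state();zb=s["position"][2]-.0355
c=capture("scene");m=masks_of(c,"wheel")[0]["region"];W=cloud(c,m)
q=W[(W[:,2]>zb+.004)&(W[:,2]<zb+.026)]
q=q[(q[:,:2]-[.5325,.0405])@[.81,.59]>.02]   # camera-facing side wall
f=least_squares(lambda p:np.hypot(q[:,0]-p[0],q[:,1]-p[1])-.05,[.5325,.042],loss="soft_l1",f_scale=.001);print("side wall",len(q),f.x,np.abs(f.fun).mean())
# tyre top rim in the image: predicted silhouette overlap for candidate centres
t=np.linspace(0,2*np.pi,90)
def proj(P):
    R=np.array(c["rotation"]);X=(P-np.array(c["origin"]))@R; X=X*[1,-1,-1]
    return cv2.projectPoints(X,np.zeros(3),np.zeros(3),np.array(c["mtx"],float),np.array(c["distortion"],float))[0][:,0]
def sil(x,y,parts):
    I=np.zeros((480,640),np.uint8)
    for r,z0,z1 in parts:
        P=np.vstack([np.c_[x+r*np.cos(t),y+r*np.sin(t),0*t+z] for z in(z0,z1)])
        cv2.fillConvexPoly(I,cv2.convexHull((proj(P)*16).astype(np.int32)),1,shift=4)
    return I>0
D=cv2.dilate
lo=m.copy()
best=[]
for x in np.arange(.524,.542,.001):
    for y in np.arange(.032,.050,.001):
        a=sil(x,y,[(.05,zb,zb+.03)])
        # compare only lower half of silhouette (unoccluded)
        r=np.arange(480)[:,None]>np.nonzero(m)[0].mean()-4
        best.append(((a^m)[r.repeat(640,1)].sum(),x,y))
best.sort();print(np.array(best[:5]))
# axle silhouette: the same with stored picture
c=np.load("c_scene.npy",allow_pickle=True).item()
P=cloud(c,np.ones((480,640),bool));d=np.hypot(P[:,0]-.5345,P[:,1]-.040)
q=P[(d<.02)&(P[:,2]>.068)&(P[:,2]<.126)]
f=least_squares(lambda p:np.hypot(q[:,0]-p[0],q[:,1]-p[1])-.01,[.5345,.040],loss="soft_l1",f_scale=.001);print("axle",f.x,np.abs(f.fun).mean())
E
```

```text
side wall 330 [0.5289 0.0395] 0.0012596107349584832
[[35.     0.524  0.036]
 [43.     0.524  0.037]
 [51.     0.524  0.038]
 [51.     0.525  0.037]
 [53.     0.524  0.035]]
axle [0.5339 0.0402] 0.0011391074501693036
```

Emit:
send_rows(moves="40 0.8 5 3.1 0; 40 0 10 0 0; 40 0 10 0 0; 40 0 4 0 0; 40 0 3 0 0; 40 0 3 0 0; 40 0 0 0 0; 40 0 0 0 0")

```text
time_s: 8.6
position: [0.5363, 0.04, 0.1644]
tcp_rot: [[0.26, -0.0, 0.966], [-0.966, 0.0, 0.26], [-0.0, -1.0, -0.0]]
force: [0.0, -0.2, -3.2]
opening: 0.496
```

```bash
python3 -c "
from rig import *
s=read_state();print(s['position'],s['force'],s['moment'])"
```

```text
[0.53631756 0.04002654 0.1644178 ] [ 0.01637457 -0.16233162 -3.15292491] [-0.05334628 -0.00714657 -0.01774513]
```

Emit:
send_rows(moves="40 0 3 0 0; 40 0 3 0 0; 40 0 3 0 0; 40 0 3 0 0; 40 0 0 0 0")

```text
time_s: 9.02
position: [0.536, 0.0402, 0.1519]
tcp_rot: [[0.26, -0.001, 0.966], [-0.966, 0.0, 0.26], [-0.001, -1.0, -0.001]]
force: [0.0, 0.9, -3.7]
opening: 0.494
```

Emit:
send_rows(moves="40 0 4 0 0; 40 0 4 0 0; 40 0 4 0 0; 40 0 4 0 0; 40 0 4 0 0; 40 0 4 0 0; 40 0 4 0 0; 40 0 4 0 0; 40 0 4 0 0; 40 0 4 0 0; 40 0 4 0 0; 40 0 3 0 0; 40 0 0 0 0")

```text
time_s: 10.1
position: [0.5364, 0.0402, 0.1048]
tcp_rot: [[0.26, -0.0, 0.966], [-0.966, 0.0, 0.26], [-0.0, -1.0, 0.0]]
force: [2.7, 3.8, -5.3]
opening: 0.499
```

Emit:
send_rows(moves="40 -0.4 2 0.5 0; 40 0 2 0 0; 40 0 1.5 0 0; 40 0 1 0 0; 40 0 0 0 0")

```text
time_s: 10.52
position: [0.5365, 0.0404, 0.0988]
tcp_rot: [[0.26, -0.001, 0.966], [-0.966, -0.0, 0.26], [0.0, -1.0, -0.001]]
force: [0.8, 0.5, -4.1]
opening: 0.492
```

Emit:
send_rows(moves="40 0 1 0 0; 40 0 1 0 0; 40 0 0.7 0 0; 40 0 0 0 0")

```text
time_s: 10.85
position: [0.5366, 0.0404, 0.0962]
tcp_rot: [[0.26, -0.0, 0.966], [-0.966, -0.0, 0.26], [0.0, -1.0, -0.0]]
force: [0.0, 0.5, -3.0]
opening: 0.496
```

Emit:
send_rows(moves="40 0 0.6 0 0; 40 0 0.6 0 0; 40 0 0 0 0")

```text
time_s: 11.1
position: [0.5366, 0.0404, 0.0956]
tcp_rot: [[0.26, 0.0, 0.966], [-0.966, -0.0, 0.26], [0.0, -1.0, -0.0]]
force: [-0.8, -0.6, 0.6]
opening: 0.492
```

The wheel is on the shoulder. The force has gone from carrying its weight to +0.6 N, and TCP z is 95.6 mm, matching 60 + 35.5. Releasing and retreating.

Emit:
send_rows(moves="65 0 0 0 0; 65 0 0 0 0; 65 0 0 0 0; 65 0 -10 0 0; 65 0 -25 0 0; 65 0 -35 0 0; 65 0 -35 0 0; 65 35 0 0 0; 65 40 0 0 0; 65 40 0 0 0; 65 40 0 0 0; 65 40 0 0 0")

```text
time_s: 12.1
position: [0.5878, -0.1494, 0.2014]
tcp_rot: [[0.26, 0.001, 0.966], [-0.966, -0.0, 0.26], [0.001, -1.0, 0.001]]
force: [1.3, 0.2, 0.2]
opening: 0.748
```

```bash
python3 - <<'E'
from h import *
from scipy.optimize import least_squares
np.set_printoptions(precision=4,suppress=True)
s=read_state();print(s["position"],s["force"])
a=[]
for n,(y,x) in {"top":(248,300),"scene":(230,345)}.items():
    c=capture(n); np.save(f"d_{n}.npy",c,allow_pickle=True); a.append(cv2.resize(c["image"][y-40:y+40,x-40:x+40],(390,390),interpolation=cv2.INTER_CUBIC))
    m=masks_of(c,"wheel")[0]["region"]; W=cloud(c,m)
    q=W[(W[:,2]>.083)&(W[:,2]<.095)];print(n,"tyre top",(q[:,:2].min(0)+q[:,:2].max(0))/2,np.ptp(q[:,:2],axis=0),np.median(q[:,2]))
    P=cloud(c,np.ones((480,640),bool));d=np.hypot(P[:,0]-.535,P[:,1]-.0402)
    q=P[(d<.009)&(P[:,2]>.122)&(P[:,2]<.145)];print(n,"head",len(q),q.mean(0),np.sort(q[:,2])[-10:])
cv2.imwrite("pics/g3.png",np.hstack(a))
E
```

```text
[ 0.5878 -0.1494  0.2014] [1.3474 0.2094 0.2246]
top tyre top [0.5331 0.0412] [0.0969 0.0989] 0.08882448195926917
top head 34 [0.5343 0.0411 0.1309] [0.1327 0.1327 0.1341 0.1342 0.1344 0.1351 0.1353 0.1364 0.1387 0.1398]Traceback (most recent call last):
  File "<stdin>", line 8, in <module>
IndexError: list index out of range
```

```bash
python3 - <<'E'
from h import *
from scipy.optimize import minimize
np.set_printoptions(precision=4,suppress=True)
a=np.linspace(-np.pi,np.pi,40)
def proj(c,P):
    R=np.array(c["rotation"]);X=(P-np.array(c["origin"]))@R*[1,-1,-1]
    return cv2.projectPoints(X,np.zeros(3),np.zeros(3),np.array(c["mtx"],float),np.array(c["distortion"],float))[0][:,0]
# dense points of the clip model (mm)
g=np.arange(-32,13.1,.5);X,Y=np.meshgrid(g,np.arange(-13,13.1,.5))
r=np.hypot(X,Y)
pl=(((r<13)&(X<=8)|((X>0)&(X<=8)&(abs(Y)<13)))&(r>7)&~((X>0)&(abs(Y)<5.25)))|((X<-8)&(abs(Y)<5))
M=[np.c_[X[pl],Y[pl],0*X[pl]+z] for z in(3,7.5)]
tb=(X<-18)&(abs(Y)<=5); M+=[np.c_[X[tb],Y[tb],0*X[tb]+z] for z in np.arange(8,27.1,1.)]
M=np.vstack(M)/1000
data=[]
for n in("top","scene"):
    c=np.load(f"d_{n}.npy",allow_pickle=True).item() if n=="scene" else np.load("c_top.npy",allow_pickle=True).item()
    y,x=(290,413) if n=="top" else (188,258)
    I=c["image"].astype(float); ex=np.clip((I[...,2]-I[...,0]-20)/90,0,1)
    W=np.zeros_like(ex);W[y-18:y+18,x-18:x+18]=1; data.append((c,ex*W,y,x)); print(n,ex[y-18:y+18,x-18:x+18].sum())
def rend(c,p,y,x):
    t=np.radians(p[2]*10);Q=M.copy();Q[:,0]=p[0]+M[:,0]*np.cos(t)-M[:,1]*np.sin(t);Q[:,1]=p[1]+M[:,0]*np.sin(t)+M[:,1]*np.cos(t)
    u=((proj(c,Q)-[x-25,y-25])*4).round().astype(int);B=np.zeros((200,200),np.float32);ok=((u>=0)&(u<200)).all(1);B[u[ok,1],u[ok,0]]=1
    B=cv2.morphologyEx(B,cv2.MORPH_CLOSE,np.ones((5,5)));return cv2.resize(B,(50,50),interpolation=cv2.INTER_AREA)
def cost(p,which=(0,1)):
    return sum(((rend(c,p,y,x)-e[y-25:y+25,x-25:x+25])**2).sum() for c,e,y,x in [data[i] for i in which])
for w in((0,),(1,),(0,1)):
    best=min((minimize(cost,[.446,-.264,k],args=(w,),method="Nelder-Mead",options=dict(initial_simplex=[[.446,-.264,k],[.45,-.264,k],[.446,-.26,k],[.446,-.264,k+.5]])) for k in(-3,-2,-1)),key=lambda f:f.fun)
    p=best.x;t=np.radians(p[2]*10);print(w,"bore",p[:2],"yaw",p[2]*10,"tab",p[:2]-.025*np.array([np.cos(t),np.sin(t)]),best.fun)
c=np.load("d_scene.npy",allow_pickle=True).item()
cv2.imwrite("pics/g3.png",np.hstack([cv2.resize(i,(390,390),interpolation=cv2.INTER_CUBIC) for i in(np.load("d_top.npy",allow_pickle=True).item()["image"][208:288,260:340],c["image"][190:270,305:385])]))
E
```

```text
top 46.54444444444445
scene 64.47777777777777
(0,) bore [ 0.4411 -0.2654] yaw -11.180847271718486 tab [ 0.4166 -0.2606] 26.88538387345679
(1,) bore [ 0.4431 -0.2663] yaw -0.34068179537772736 tab [ 0.4181 -0.2662] 74.4195061728395
(0, 1) bore [ 0.4421 -0.2655] yaw -17.079538577634175 tab [ 0.4182 -0.2582] 104.5226851851852
```

View pics/g3.png

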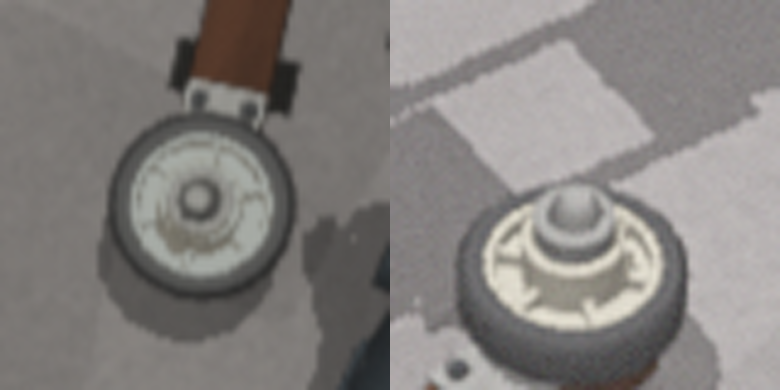

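The top crop shows the wheel concentric with the axle head. The scene crop is ambiguous about the head, so I'll check its depth and redo the clip fit with the unoccluded first picture.

```bash
python3 - <<'E'
from h import *
np.set_printoptions(precision=4,suppress=True)
c=np.load("d_scene.npy",allow_pickle=True).item()
one=np.ones((480,640),bool)
P=cloud(c,one)
for n,s in((" head",(P[:,2]>.122)),(" sleeve",(P[:,2]>.108)&(P[:,2]<.121)),("tyre",(P[:,2]>.085)&(P[:,2]<.094))):
    q=P[s&(np.hypot(P[:,0]-.535,P[:,1]-.0402)<.055)&(P[:,2]<.145)];print(n,len(q),q.mean(0),(q.min(0)+q.max(0))/2,np.ptp(q,axis=0))
for nm,(y,x) in(("c_top",(290,413)),("c_scene",(188,258))):
    c=np.load(nm+".npy",allow_pickle=True).item();I=c["image"].astype(float);m=(I[...,2]-I[...,0]>55);w=np.zeros_like(m);w[y-14:y+14,x-14:x+14]=1;m&=w
    # tab: top z=27 plane assumption for bright top; show cloud by height
    Q=cloud(c,m);r,k=np.nonzero(m&(c["z_map"]>0))
    for lo,hi in((-.01,.006),(.006,.012),(.012,.02),(.02,.04)):
        q=Q[(Q[:,2]>lo)&(Q[:,2]<hi)];print(nm,lo,len(q),q.mean(0) if len(q) else"",(q.min(0)+q.max(0))/2 if len(q) else "")
a=[cv2.resize(np.load(n+".npy",allow_pickle=True).item()["image"][y-16:y+16,x-16:x+16],(390,390),interpolation=cv2.INTER_NEAREST) for n,(y,x) in(("c_top",(290,413)),("c_scene",(188,258)))]
cv2.imwrite("pics/clip.png",np.hstack(a))
E
```

```text
head 81 [0.5377 0.0421 0.1283] [0.5365 0.0378 0.1287] [0.0306 0.0292 0.0134]
 sleeve 149 [0.5408 0.0413 0.1155] [0.5377 0.0402 0.1145] [0.0416 0.0409 0.0129]
tyre 775 [0.543  0.0446 0.0897] [0.536  0.0396 0.0895] [0.1003 0.0989 0.009 ]
c_top -0.01 15 [ 0.4356 -0.2644  0.0026] [ 0.4397 -0.2643  0.003 ]
c_top 0.006 27 [ 0.436  -0.2623  0.0089] [ 0.4369 -0.2636  0.0091]
c_top 0.012 2 [ 0.4342 -0.2615  0.0126] [ 0.4342 -0.2615  0.0126]
c_top 0.02 18 [ 0.4203 -0.2575  0.0271] [ 0.4206 -0.2576  0.0274]
c_scene -0.01 19 [ 0.437  -0.2642  0.0039] [ 0.4337 -0.2661  0.0027]
c_scene 0.006 56 [ 0.4371 -0.2635  0.0087] [ 0.4364 -0.2667  0.009 ]
c_scene 0.012 17 [ 0.4255 -0.2577  0.015 ] [ 0.4339 -0.2593  0.0159]
c_scene 0.02 26 [ 0.4229 -0.2591  0.0256] [ 0.4217 -0.2592  0.025 ]
```

View pics/clip.png

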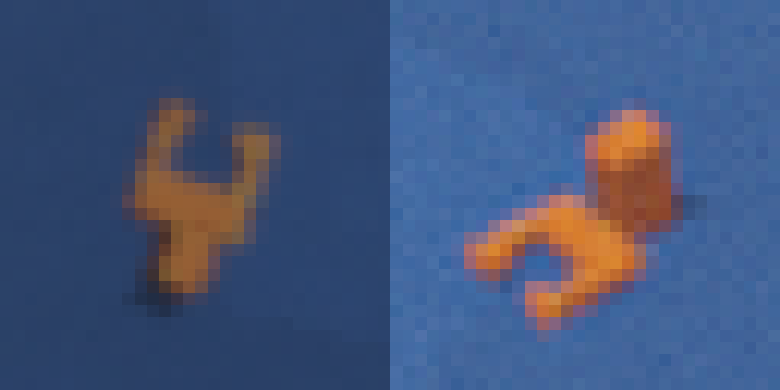

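Confirmed from depth: tyre top is at 89.7 mm and centred, so the wheel is home. The clip's tab is at about (0.4215, −0.2583). From the arm tips in the top crop, yaw is about −17°. Moving over it.

Emit:
send_rows(moves="50 12.4 0 -37.8 0; 50 12.4 0 -37.8 0; 50 12.4 0 -37.8 0; 50 12.4 0 -37.8 0; 50 12.4 0 -37.8 0; 40 0 25 0 6.4; 40 0 25 0 6.4; 40 0 25 0 6.4; 40 0 25 0 6.4; 40 0 25 0 6.4; 40 0 20 0 0; 40 0 0 0 0; 40 0 0 0 0; 40 0 0 0 0")

```text
time_s: 13.47
position: [0.4216, -0.2562, 0.0562]
tcp_rot: [[-0.29, 0.001, 0.957], [-0.957, -0.001, -0.29], [0.0, -1.0, 0.001]]
force: [0.2, -0.9, -0.1]
opening: 0.46
```

```bash
python3 - <<'E'
from h import *
s=read_state();print(s["position"],s["tcp_rot"].round(4),s["force"],s["opening"])
c=capture("scene");cv2.imwrite("pics/g4.png",cv2.resize(c["image"][145:215,220:300],(640,560),interpolation=cv2.INTER_CUBIC))
E
```

```text
[ 0.42158495 -0.25623458  0.05621394] [[-2.899e-01  1.000e-03  9.571e-01]
 [-9.571e-01 -8.000e-04 -2.899e-01]
 [ 5.000e-04 -1.000e+00  1.200e-03]] [ 0.19902206 -0.89514888 -0.09246905] 0.45961655851695754
```

View pics/g4.png

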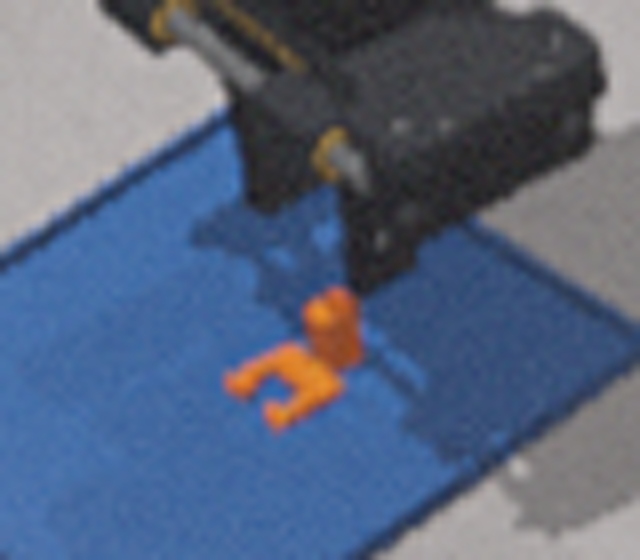

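The fingers straddle the tab at crop (330,300). Descending and gripping.

Emit:
send_rows(moves="40 1.9 15 0.6 0; 40 0 15 0 0; 40 0 10 0 0; 40 0 6 0 0; 40 0 0 0 0; 0 0 0 0 0; 0 0 0 0 0; 0 0 0 0 0; 0 0 0 0 0; 0 0 0 0 0; 0 0 0 0 0; 0 0 0 0 0; 0 0 0 0 0")

```text
time_s: 14.6
position: [0.4211, -0.2588, 0.0094]
tcp_rot: [[-0.291, 0.0, 0.957], [-0.957, -0.0, -0.291], [0.0, -1.0, 0.0]]
force: [-0.7, 0.2, 3.2]
opening: 0.115
```

Emit:
send_rows(moves="0 0 -20 0 0; 0 0 -40 0 0; 0 0 -40 0 0; 0 0 -40 0 0; 0 0 -40 0 0; 0 -40 -10 0.8 0; 0 -40 0 0.8 0; 0 -40 0 0.8 0; 0 -40 0 0.8 0; 0 -40 0 0.8 0; 0 -40 0 0.8 0; 0 -40 0 0.8 0; 0 -40 0 0.8 0; 0 0 20 0 0; 0 0 15 0 0; 0 0 0 0 0; 0 0 0 0 0")

```text
time_s: 16.02
position: [0.5193, 0.0459, 0.1634]
tcp_rot: [[-0.291, -0.003, 0.957], [-0.957, 0.0, -0.291], [0.0, -1.0, -0.003]]
force: [-0.2, 0.8, 0.2]
opening: 0.115
```

```bash
python3 - <<'E'
from h import *
np.set_printoptions(precision=4,suppress=True)
s=read_state();print(s["position"],s["tcp_rot"].round(4),s["force"],s["opening"])
c=capture("scene");np.save("e_scene.npy",c,allow_pickle=True);cv2.imwrite("pics/g5.png",cv2.resize(c["image"][190:265,300:390],(720,600),interpolation=cv2.INTER_CUBIC))
I=c["image"].astype(float);m=(I[...,2]-I[...,0]>55);w=np.zeros_like(m);w[190:265,300:390]=1;m&=w
Q=cloud(c,m);zu=s["position"][2]-.0064
for lo,hi in((-.003,.008),(.008,.03)):
    q=Q[(Q[:,2]>zu+lo)&(Q[:,2]<zu+hi)];print(len(q),q.mean(0),q.min(0),q.max(0))
    d=q[:,:2]-s["position"][:2];f=s["tcp_rot"][:2,2];l=s["tcp_rot"][:2,0];print("along push",np.percentile(d@f,[2,50,98]),"across",np.percentile(d@l,[2,50,98]))
for t in("clip_bore","clip"): print(t,[(at_z(c,x["pixel"],zu+(.00225 if t!="clip" else 0)),round(x["p"],2)) for x in mark_of(c,t)[:1]])
E
```

```text
[0.5193 0.0459 0.1634] [[-0.2911 -0.0029  0.9567]
 [-0.9567  0.0004 -0.2911]
 [ 0.0005 -1.     -0.0028]] [-0.1701  0.8228  0.2093] 0.11505872894691943
101 [0.5379 0.0403 0.1616] [0.5221 0.0251 0.1567] [0.5555 0.0561 0.1648]
along push [0.0066 0.0178 0.0336] across [-0.013   0.0007  0.013 ]
29 [0.5279 0.0435 0.1739] [0.519  0.0365 0.1651] [0.545  0.0544 0.1833]
along push [0.0031 0.0076 0.0212] across [-0.0125  0.0011  0.0064]
clip_bore [(array([0.7783, 0.3477, 0.1592]), 0.57)]
clip [(array([0.5466, 0.0384, 0.157 ]), 0.5)]
```

View pics/g5.png

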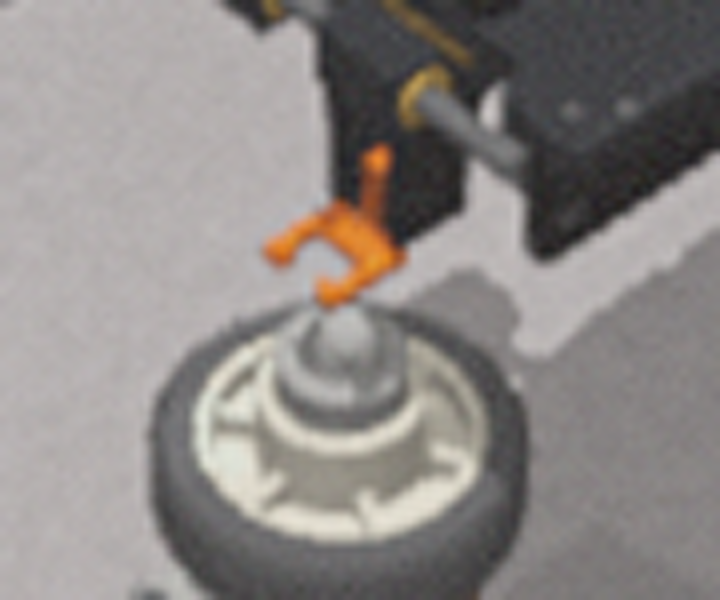

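The clip is held level and symmetric across the grip, and the wheel is home below. Now touching down lightly on the head's top to find its height.

Emit:
send_rows(moves="0 0 8 2.5 0; 0 0 7 0 0; 0 0 3 0 0; 0 0 3 0 0; 0 0 1 0 0; 0 0 0 0 0")

```text
time_s: 16.67
position: [0.5224, 0.0448, 0.1417]
tcp_rot: [[-0.292, -0.001, 0.957], [-0.957, 0.0, -0.292], [0.0, -1.0, -0.001]]
force: [-0.3, 0.6, -0.2]
opening: 0.111
```

Emit:
send_rows(moves="0 0 0.7 0 0; 0 0 0.3 0 0; 0 0 0 0 0")

```text
time_s: 16.92
position: [0.5228, 0.0449, 0.1413]
tcp_rot: [[-0.291, 0.0, 0.957], [-0.957, -0.0, -0.291], [-0.0, -1.0, 0.0]]
force: [0.2, -0.2, 1.2]
opening: 0.111
```

Emit:
send_rows(moves="0 0 0.4 0 0; 0 0 0.2 0 0; 0 0 0 0 0")

```text
time_s: 17.17
position: [0.5227, 0.0449, 0.1406]
tcp_rot: [[-0.291, 0.0, 0.957], [-0.957, 0.0, -0.291], [-0.0, -1.0, 0.0]]
force: [-0.8, 0.6, -0.3]
opening: 0.112
```

Emit:
send_rows(moves="0 0 0.4 0 0; 0 0 0 0 0; 0 0 0 0 0")

```text
time_s: 17.42
position: [0.5227, 0.0448, 0.1401]
tcp_rot: [[-0.291, -0.0, 0.957], [-0.957, 0.0, -0.291], [0.0, -1.0, -0.0]]
force: [0.5, -0.1, -0.3]
opening: 0.114
```

Emit:
send_rows(moves="0 0 0.5 0 0; 0 0 0 0 0; 0 0 0 0 0")

```text
time_s: 17.67
position: [0.5227, 0.0448, 0.1396]
tcp_rot: [[-0.291, -0.0, 0.957], [-0.957, 0.0, -0.291], [0.0, -1.0, -0.0]]
force: [-0.9, -0.1, -0.3]
opening: 0.109
```

Emit:
send_rows(moves="0 0 0.5 0 0; 0 0 0 0 0; 0 0 0 0 0")

```text
time_s: 17.92
position: [0.5227, 0.0448, 0.1391]
tcp_rot: [[-0.291, -0.0, 0.957], [-0.957, 0.0, -0.291], [0.0, -1.0, -0.0]]
force: [0.4, -0.1, -0.0]
opening: 0.107
```

Emit:
send_rows(moves="0 0 0.5 0 0; 0 0 0 0 0; 0 0 0 0 0")

```text
time_s: 18.17
position: [0.5227, 0.0449, 0.1386]
tcp_rot: [[-0.291, -0.0, 0.957], [-0.957, 0.0, -0.291], [0.0, -1.0, -0.0]]
force: [-0.9, 0.3, -0.4]
opening: 0.109
```

Emit:
send_rows(moves="0 0 0.6 0 0; 0 0 0 0 0; 0 0 0 0 0")

```text
time_s: 18.42
position: [0.5227, 0.0448, 0.138]
tcp_rot: [[-0.291, -0.0, 0.957], [-0.957, 0.0, -0.291], [0.0, -1.0, -0.0]]
force: [-0.1, -0.1, -1.1]
opening: 0.114
```

Emit:
send_rows(moves="0 0 0.6 0 0; 0 0 0 0 0; 0 0 0 0 0")

```text
time_s: 18.67
position: [0.5228, 0.0448, 0.1376]
tcp_rot: [[-0.291, 0.0, 0.957], [-0.957, -0.0, -0.291], [-0.0, -1.0, 0.0]]
force: [-1.0, 0.5, 1.4]
opening: 0.112
```

Emit:
send_rows(moves="0 0 0.5 0 0; 0 0 0 0 0; 0 0 0 0 0")

```text
time_s: 18.92
position: [0.5228, 0.0449, 0.1376]
tcp_rot: [[-0.291, 0.0, 0.957], [-0.957, -0.0, -0.291], [-0.0, -1.0, 0.0]]
force: [-1.3, -0.3, 5.2]
opening: 0.115
```

Head-top contact came at TCP z = 0.1377. With the clip level with the groove, TCP z should therefore be 0.1144–0.1162, so I'm aiming for 0.1153. Backing off, going down beside the head onto the sleeve, and checking.

Emit:
send_rows(moves="0 0 -6 0 0; 0 0 0 -16 0; 0 0 0 -16 0; 0 0 0 0 0; 0 0 8 0 0; 0 0 8 0 0; 0 0 6 0 0; 0 0 4 0 0; 0 0 1.6 0 0; 0 0 0 0 0; 0 0 0 0 0")

```text
time_s: 19.83
position: [0.4924, 0.054, 0.1152]
tcp_rot: [[-0.292, 0.0, 0.957], [-0.957, -0.0, -0.292], [0.0, -1.0, 0.0]]
force: [0.1, -0.7, 0.9]
opening: 0.11
```

Emit:
send_rows(moves="0 0 0 2 0; 0 0 0 1.5 0; 0 0 0 0 0; 0 0 0 0 0")

```text
time_s: 20.17
position: [0.4959, 0.0531, 0.1156]
tcp_rot: [[-0.291, 0.001, 0.957], [-0.957, -0.0, -0.291], [-0.0, -1.0, 0.001]]
force: [1.7, 0.1, 0.8]
opening: 0.111
```

Emit:
send_rows(moves="0 0 0 1 0; 0 0 0 0 0; 0 0 0 0 0")

```text
time_s: 20.42
position: [0.4965, 0.0528, 0.1154]
tcp_rot: [[-0.291, 0.0, 0.957], [-0.957, 0.0, -0.291], [-0.0, -1.0, 0.0]]
force: [0.7, -0.6, 1.4]
opening: 0.114
```

Emit:
send_rows(moves="0 0 0 1 0; 0 0 0 0 0; 0 0 0 0 0")

```text
time_s: 20.67
position: [0.4974, 0.0525, 0.1154]
tcp_rot: [[-0.291, 0.0, 0.957], [-0.957, -0.0, -0.291], [-0.0, -1.0, 0.0]]
force: [-0.6, -0.1, 1.2]
opening: 0.11
```

Emit:
send_rows(moves="0 0 0 1 0; 0 0 0 0 0; 0 0 0 0 0")

```text
time_s: 20.92
position: [0.4984, 0.0523, 0.1154]
tcp_rot: [[-0.291, 0.0, 0.957], [-0.957, -0.0, -0.291], [-0.0, -1.0, 0.0]]
force: [-0.1, 0.1, 1.8]
opening: 0.112
```

Emit:
send_rows(moves="0 0 0 1 0; 0 0 0 0 0; 0 0 0 0 0")

```text
time_s: 21.17
position: [0.4994, 0.0519, 0.1154]
tcp_rot: [[-0.291, 0.0, 0.957], [-0.957, -0.0, -0.291], [-0.0, -1.0, 0.0]]
force: [1.0, -0.5, 1.9]
opening: 0.108
```

Emit:
send_rows(moves="0 0 0 1 0; 0 0 0 0 0; 0 0 0 0 0")

```text
time_s: 21.42
position: [0.5002, 0.0518, 0.1153]
tcp_rot: [[-0.291, -0.0, 0.957], [-0.957, 0.0, -0.291], [-0.0, -1.0, -0.0]]
force: [-0.9, 0.5, 1.1]
opening: 0.108
```

No contact at 15 mm short, so the lobes are passing into the groove. Continuing toward the snap.

Emit:
send_rows(moves="0 0 0 1 0; 0 0 0 0 0; 0 0 0 0 0")

```text
time_s: 21.67
position: [0.5004, 0.0516, 0.1151]
tcp_rot: [[-0.291, -0.002, 0.957], [-0.957, 0.0, -0.291], [0.0, -1.0, -0.002]]
force: [-2.2, 1.5, 1.7]
opening: 0.114
```

Emit:
send_rows(moves="0 0 0 1 0; 0 0 0 0 0; 0 0 0 0 0")

```text
time_s: 21.92
position: [0.5009, 0.0514, 0.115]
tcp_rot: [[-0.291, -0.003, 0.957], [-0.957, 0.001, -0.291], [0.0, -1.0, -0.003]]
force: [-4.3, 1.3, 1.3]
opening: 0.109
```

Emit:
send_rows(moves="0 0 0 1 0; 0 0 0 0 0; 0 0 0 0 0")

```text
time_s: 22.17
position: [0.5015, 0.0512, 0.115]
tcp_rot: [[-0.291, -0.003, 0.957], [-0.957, 0.001, -0.291], [0.0, -1.0, -0.003]]
force: [-4.1, 2.1, 1.8]
opening: 0.109
```

Emit:
send_rows(moves="0 0 0 1 0; 0 0 0 0 0; 0 0 0 0 0")

```text
time_s: 22.42
position: [0.5049, 0.0503, 0.1155]
tcp_rot: [[-0.291, 0.002, 0.957], [-0.957, -0.0, -0.291], [-0.0, -1.0, 0.002]]
force: [-1.8, 0.1, 1.7]
opening: 0.11
```

Emit:
send_rows(moves="0 0 0 1 0; 0 0 0 0 0; 0 0 0 0 0")

```text
time_s: 22.67
position: [0.5083, 0.0494, 0.116]
tcp_rot: [[-0.292, 0.007, 0.957], [-0.957, -0.001, -0.292], [-0.001, -1.0, 0.007]]
force: [3.6, -1.5, -0.2]
opening: 0.11
```

Emit:
send_rows(moves="0 0 0 1 0; 0 0 0 0 0; 0 0 0 0 0")

```text
time_s: 22.92
position: [0.5076, 0.0495, 0.1158]
tcp_rot: [[-0.292, 0.003, 0.957], [-0.957, -0.001, -0.292], [-0.0, -1.0, 0.003]]
force: [3.2, -1.6, 1.3]
opening: 0.11
```

It has snapped: the force reversed and now pulls the clip in. Following it to the solid stop.

Emit:
send_rows(moves="0 0 0 1 0; 0 0 0 0 0; 0 0 0 0 0")

```text
time_s: 23.17
position: [0.5073, 0.0496, 0.1155]
tcp_rot: [[-0.291, 0.001, 0.957], [-0.957, -0.0, -0.291], [-0.0, -1.0, 0.001]]
force: [3.2, -0.2, 0.6]
opening: 0.113
```

Emit:
send_rows(moves="0 0 0 1 0; 0 0 0 0 0; 0 0 0 0 0")

```text
time_s: 23.42
position: [0.5078, 0.0494, 0.1153]
tcp_rot: [[-0.291, -0.0, 0.957], [-0.957, 0.0, -0.291], [-0.0, -1.0, -0.0]]
force: [2.7, -0.5, 2.3]
opening: 0.11
```

Emit:
send_rows(moves="0 0 0 1 0; 0 0 0 0 0; 0 0 0 0 0")

```text
time_s: 23.67
position: [0.5087, 0.0491, 0.1153]
tcp_rot: [[-0.291, -0.0, 0.957], [-0.957, 0.0, -0.291], [-0.0, -1.0, -0.0]]
force: [2.3, -0.2, 0.8]
opening: 0.112
```

Emit:
send_rows(moves="0 0 0 1 0; 0 0 0 0 0; 0 0 0 0 0")

```text
time_s: 23.92
position: [0.5095, 0.0489, 0.1153]
tcp_rot: [[-0.291, -0.001, 0.957], [-0.957, 0.0, -0.291], [0.0, -1.0, -0.001]]
force: [2.1, -0.8, 2.0]
opening: 0.114
```

Emit:
send_rows(moves="0 0 0 1 0; 0 0 0 0 0; 0 0 0 0 0")

```text
time_s: 24.17
position: [0.5099, 0.0487, 0.1151]
tcp_rot: [[-0.291, -0.002, 0.957], [-0.957, 0.0, -0.291], [0.0, -1.0, -0.002]]
force: [0.3, 0.8, 1.0]
opening: 0.111
```

Emit:
send_rows(moves="0 0 0 0.7 0; 0 0 0 0 0; 0 0 0 0 0")

```text
time_s: 24.42
position: [0.5103, 0.0485, 0.1151]
tcp_rot: [[-0.291, -0.002, 0.957], [-0.957, 0.0, -0.291], [0.0, -1.0, -0.002]]
force: [-1.9, 1.2, 1.1]
opening: 0.11
```

Emit:
send_rows(moves="0 0 0 0.7 0; 0 0 0 0 0; 0 0 0 0 0")

```text
time_s: 24.67
position: [0.5105, 0.0485, 0.115]
tcp_rot: [[-0.291, -0.004, 0.957], [-0.957, 0.001, -0.291], [0.0, -1.0, -0.004]]
force: [-4.4, 2.1, 1.8]
opening: 0.109
```

Emit:
send_rows(moves="0 0 0 0.7 0; 0 0 0 0 0; 0 0 0 0 0")

```text
time_s: 24.92
position: [0.5105, 0.0484, 0.1149]
tcp_rot: [[-0.291, -0.005, 0.957], [-0.957, 0.001, -0.291], [0.001, -1.0, -0.005]]
force: [-5.6, 1.6, 4.3]
opening: 0.11
```

It is solid at the stop, with about 6 N and no further advance. Relaxing, letting go, retreating and looking.

Emit:
send_rows(moves="0 0 0 -1 0; 0 0 0 0 0; 30 0 0 0 0; 30 0 0 0 0; 30 0 0 0 0; 30 0 0 0 0; 30 0 -10 0 0; 30 0 -30 0 0; 30 0 -35 0 0; 30 0 -35 -10 0; 30 0 0 -35 0; 30 0 0 -35 0; 30 0 0 -35 0; 30 0 0 0 0; 30 0 0 0 0")

```text
time_s: 26.17
position: [0.4002, 0.0822, 0.2262]
tcp_rot: [[-0.29, 0.001, 0.957], [-0.957, -0.0, -0.29], [-0.0, -1.0, 0.001]]
force: [0.8, -0.3, 0.7]
opening: 0.346
```

```bash
python3 - <<'E'
from h import *
np.set_printoptions(precision=4,suppress=True)
s=read_state();print(s["time_s"],s["position"],s["force"],s["opening"])
a=[]
for n,(y,x) in {"top":(248,300),"scene":(230,345)}.items():
    c=capture(n); a.append(cv2.resize(c["image"][y-32:y+32,x-32:x+32],(390,390),interpolation=cv2.INTER_CUBIC))
    I=c["image"].astype(float);m=(I[...,2]-I[...,0]>55);w=np.zeros_like(m);w[y-30:y+30,x-30:x+30]=1;m&=w
    Q=cloud(c,m);p=Q[(Q[:,2]>.104)&(Q[:,2]<.119)];t=Q[(Q[:,2]>.122)&(Q[:,2]<.145)]
    f=np.array([.957,-.291]);l=np.array([.291,.957]);A=np.array([.535,.0405])
    for k,q in(("plate",p),("tab",t)):
        if len(q): print(n,k,len(q),q.mean(0),"along",np.percentile((q[:,:2]-A)@f,[3,50,97]),"across",np.percentile((q[:,:2]-A)@l,[3,97]))
    P=cloud(c,np.ones((480,640),bool));q=P[(np.hypot(P[:,0]-.535,P[:,1]-.0405)<.052)&(P[:,2]>.083)&(P[:,2]<.096)];print("tyre",np.median(q[:,2]),(q[:,:2].min(0)+q[:,:2].max(0))/2)
cv2.imwrite("pics/g6.png",np.hstack(a))
E
```

```text
26.1667 [0.4002 0.0822 0.2262] [ 0.7668 -0.3228  0.6874] 0.34623981085384137
top plate 41 [0.5238 0.0447 0.1138] along [-0.0193 -0.0137  0.0005] across [-0.0105  0.0138]
top tab 22 [0.5105 0.0496 0.1329] along [-0.0327 -0.0257 -0.0198] across [-0.0027  0.0059]
tyre 0.0887722709321036 [0.5343 0.0412]
scene plate 69 [0.5267 0.0487 0.1142] along [-0.0305 -0.012   0.0078] across [-0.0111  0.0132]
scene tab 49 [0.5126 0.0494 0.1307] along [-0.0313 -0.024  -0.0175] across [-0.0034  0.0063]
tyre 0.08969222083873696 [0.5359 0.0393]
```

View pics/g6.png

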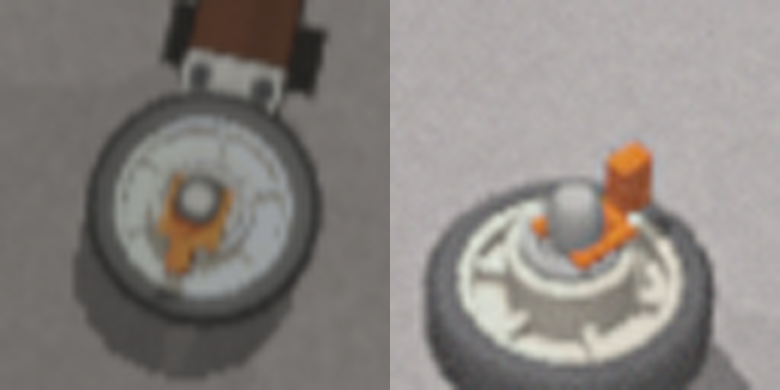

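The pictures show the clip flat around the axle under the head. Its tab is 24–25 mm behind the axis and the mouth tips 8 mm ahead, which is the home geometry. The wheel is seated and the arm is clear.

```bash
python3 -c "
from rig import *
print(hand_in())"
```

```text
the job is handed in; nothing more can be done
None
```

The wheel is back on the axle and the clip is snapped into its groove. I handed the job in at about 26 s, and no verdict was reported.

- **Wheel:** I gripped it by the hub and lowered it over the axle until the force showed the shoulder carrying it, then let go. Afterwards its tyre top measured 89–90 mm (90 mm expected), and it was centred on the axle to about 1–2 mm, which is the camera accuracy.
- **Finding the groove:** I touched the clip lightly on top of the axle's head to get the height, rather than leaning its mouth on the side and feeling down. I then lowered it beside the head onto the sprung sleeve, to the height worked out from that touch. It passed the 15 mm-short point without contact, so it was level with the groove.
- **Clip:** It snapped over at about 4–5 N, then the force reversed and pulled it in. It stopped solid at about 6 N.
- **Last check:** After I let go, the clip lay flat with its tab 24–26 mm behind the axle's axis (25 mm is home). That is from the cameras, good to about 2 mm. The stop felt through the arm is the better evidence that it is fully home.
- **What went wrong:** Two measurements failed: one wheel detection after release and one clip silhouette fit. I used depth readings and the clip's arm tips in the picture instead.
- **Not checked:** I did not re-measure the other things on the bench. The arm stayed well above them throughout.

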